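# Shift the finial samples round the tray

### The arm

A 7-joint arm with a two-finger parallel gripper is mounted at the origin on the work surface. World frame = base frame: x ahead of the robot, y to its left, z up, the work surface at z = 0. Lengths are in mm, angles in rad, forces in N, time in s.
With the tool pointing down it reaches from about 350 to 900 mm from the base axis. Payload 19.9 kg.
Tool frame: the origin (TCP) lies at the very end of the fingers, on their centre line; the grasp point (between the pads) lies 19 mm behind it (bot.grip_point_offset is the distance from the TCP to the grasp point, in mm); z points along the fingers, y is the direction in which the jaws open and shut (so a half turn about z gives the same grasp; the last joint's range is limited). The gripper opens to 85 mm and grips with 20 to 120 N. Pads are 22 mm wide; open, the fingers measure 114 mm over their backs; the gripper's body (76 mm by 85 mm) begins 54 mm behind the grasp point. The pads swing forward as they close: fully open they stand 13 mm farther back than shut.
Start: joints at [1.161, 0.417, -0.01, 1.614, 0.005, 1.111, -0.053], TCP at [224.721, -583.182, 231.26] pointing down, gripper open.
Joint ranges: [-2.81, 2.81], [-0.39, 2.02], [-1.27, 1.25], [0.06, 2.57], [-1.19, 4.33], [0.19, 2], [-2.82, 2.82]. Speed limits (rad/s): [1.89, 1.89, 2.39, 2.39, 3.01, 3.01, 3.01].

### API

Orientations are given as a 3x3 rotation matrix whose columns are the frame's x, y, z axes.
In Python, from plant import bot gives the robot as it stands.
- The arm moves only by the tool servo_tool, never from a script. Its argument "commands" is a list of rows, each a list of 7 numbers: the shift along the tool's x, y, z in m, then the turn, a rotation vector about the tool's x, y, z in degrees, then the opening, from 0 (shut) to 1 (fully open). A call has exactly 10 rows; each row shifts and turns the commanded pose from where the row before left it, along the tool's axes as they then stand; what a row does not reach is not made up. A row lasts 1/12 s, in which the tool goes at most 41.7 mm and 7.16 degrees, less where a joint would pass 70% of its speed; a pose out of reach is approached as far as the arm can. A call with a gripper value outside its range is refused whole. The fingers move at their own pace and stop on an object; the grip force is fixed at half the most. Time passes only in rows, so rows that do not move let the fingers close, or fill a call up. It gives the time, the measured TCP pose, the force and the opening at its end, in the units of the state.
- bot.observe(): the state, without advancing time (a new reading comes with each control period).
- bot.camera(name): name is "scene" or "top"; returns a dict with "pixels" (384x512x3 uint8, red, green, blue), "K" (3x3 intrinsics, pixels), "origin" and "orientation" of the camera in the world. Camera axes: x right, y down, z forward; pixel columns grow to the right and rows downward; lengths in mm; the calibration is good to about 2 mm. A picture is of the moment at which its call begins. There is no depth.
- bot.hand_in(): hands the job in, once; it reports no verdict.
Trained networks look in a picture, given as the dict that the camera call returned (one of the last four; its "shot" number tells which), for a name from the list of things; names that differ only in an ending like _2 or _b are one class to them, and where a whole thing is asked for, a point or a joint stands for the part that bears it (a point fixed in the world has none). Each returns a list of dicts, best first, with "confidence" (0 to 1); they miss things now and then, are a little off and sometimes report something else, mostly with a low value. They report only what shows in the picture. A call takes as long as a camera call. They do not tell look-alikes from the thing itself.
- bot.look_for(picture, query): "point" ([column, row] in pixels, amid what is visible of it).
- bot.trace(picture, query): "pixels" (384x512 bool, what is visible of it) and "point" ([column, row] in pixels, amid what is visible of it).
The state is a dict: "time_s": time; "joint_positions": joint angles; "qvel": joint speeds; "joint_efforts": joint torques, N m; "tool_pos": TCP position; "eef_rot": TCP orientation; "wrist_force": force on the tool from outside, world axes, zero at the start; "torque": the same for the moment, N m; "gripper_width": opening from 0.0 (shut) to 1.0 (fully open).
Only numpy, scipy, OpenCV 4.12 (cv2) and the standard library are available. Lean on these libraries where they do the work, as an engineer would, in place of code of your own. Each camera call takes 0.05 s, during which the arm holds its last target. There are 200 camera calls.

### The job

In the finial sample tray, slide the tile with the square-post finial into the empty place and press it home against the sprung strip at the end of its path, with about 10 N held for half a second (never as much as 20 N); then slide the tile with the pointed spire finial into the place that the square one left and press it home in the same way, so that the spire's old corner is free for a new sample. Keep the tiles flat on the tray floor, leave the ball-finial tile where it is, disturb nothing else on the counter, and let go of everything at the end.

Things in the scene. Friction and masses are not known exactly. Their poses are not given: they have to be found in the camera images.
- frame: Wooden tray frame, fixed to the counter; walls 12 mm high on a 6 mm thick tray floor. Origin on that floor (6 mm above the counter), amid the four tile places, whose centres are at x = +-37, y = +-37 mm in this frame; z up. The place at (-37, -37) is empty. Walls on the +x and +y sides are 74 mm from the origin, on the -x and -y sides 102 mm. Tiles stand about 4 mm apart.
- strips_x (a point): Fixed point of the frame at (-81.5, 0, 7) mm. Two cork-faced strips, 64 mm long, 11 mm high, stand end to end here across the two lanes, facing +x, before the -x wall. Each gives way towards that wall on its own spring: 5 N/mm for 5 mm, then hard; it pushes back when let go. Each resting face was set by hand anywhere from x = -73 to -90 mm; the setting is not reported.
- strips_y (a point): Fixed point of the frame at (0, -81.5, 7) mm. Two more such sprung strips, facing +y, before the -y wall; each resting face was set anywhere from y = -73 to -90 mm, not reported. A tile slid from one place to the next along -x or -y meets the strip after 75 to 92 mm of travel; sliding itself takes only 0.5 to 2 N.
- square_tile_grip (a point): Point on the finial's axis 44 mm above the underside of a white marble tile (70 x 70 x 16 mm, about 0.3 kg), 28 mm above the tile's top face, axes along the tile's edges. Brass finial: an upright square post 20 x 20 mm, 46 mm tall, faces along the tile's edges, on a 28 mm square, 3 mm high foot. It stands in one of the two places beside the empty one: (37, -37) or (-37, 37) in the frame.
- spire_tile_grip (a point): Point on the finial's axis 44 mm above the underside of a white marble tile (70 x 70 x 16 mm, about 0.3 kg), 28 mm above the tile's top face, axes along the tile's edges. Brass finial: a round post 20 mm in diameter up to 44 mm, with a pointed cone up to 68 mm above the tile's top, on a foot 28 mm across and 3 mm high. It stands in the place diagonal to the empty one: (37, 37).
- ball_tile_grip (a point): Point on the finial's axis 44 mm above the underside of a white marble tile (70 x 70 x 16 mm, about 0.3 kg), 28 mm above the tile's top face, axes along the tile's edges. Brass finial: a 28 mm ball on a thin neck, 42 mm tall. It stands in the other of the two places beside the empty one, and stays there.
- spare_finial: Bystander: loose brass finial standing on the counter on the +y side of the tray, 32 mm across, 46 mm high. Origin at its foot.
- dust_brush: Bystander: brush 170 mm long lying on the counter on the -y side of the tray. Origin under its middle.
- tag_box: Bystander: small cardboard box 70 x 50 x 30 mm beyond the tray. Origin under its middle.
- vase: Bystander: white vase 104 mm across, 160 mm high, at the far left. Origin at its foot.
- candlestick: Bystander: brass candlestick 84 mm across, 150 mm high, at the far right. Origin at its foot.
- dish: Bystander: blue bowl 130 mm across, 30 mm high, at the right. Origin at its foot.
- polish_jar: Bystander: amber jar 56 mm across, 70 mm high, at the left. Origin at its foot.
Not all that is in view belongs to the job. What is shaped like the part that bears square_tile_grip but blue, purple or turquoise is not meant.

How it is judged:
By the outcome, as a careful person would: the job done as asked, in the order asked, and still so for the second after the job is handed in, with the robot touching nothing.
It also fails if it takes over 70 s, if anything falls off the work surface, if the arm or the gripper's body presses on something with over 40 N, if the wrist force passes 120 N, or if a joint passes its speed limit or range.

## Working session

There is one attempt and no reset: what is moved stays moved. The work goes in short steps, Python scripts to look and compute and a tool call to move; the robot and the scene stay as the last step left them, time stands still between calls to the robot, and variables do not carry over. Pictures are saved under pics/ and viewed, about 8 in all and at most 12, crops included, and the job is handed in when it is done.

Besides the shell and the picture viewer there is one more tool, called after "Request:" as name(argument=value, ...) on one line, values as JSON. servo_tool: Moves the arm, as the interface text tells. Its arguments: {"type":"object","properties":{"commands":{"type":"array","items":{"type":"array","items":{"type":"number"}}}},"required":["commands"]}

```bash
mkdir -p pics; cat > h.py <<'E'
import numpy as np, cv2
from plant import bot
def save(p,n,box=None,s=1):
    im=p["pixels"][:,:,::-1]
    if box: im=im[box[1]:box[3],box[0]:box[2]]
    cv2.imwrite("pics/"+n,cv2.resize(im,None,fx=s,fy=s,interpolation=cv2.INTER_CUBIC))
def toplane(p,uv,z):
    d=np.array(p["orientation"])@np.linalg.inv(p["K"])@np.array([uv[0],uv[1],1.]); o=np.array(p["origin"],float)
    return o+d*(z-o[2])/d[2]
def proj(p,X):
    c=np.array(p["K"])@np.array(p["orientation"]).T@(np.array(X,float)-np.array(p["origin"])); return c[:2]/c[2]
E
python3 - <<'E'
from h import *
a=bot.camera("top");b=bot.camera("scene")
save(a,"top.png",s=1.5);save(b,"scene.png",s=1.5)
for n,p in(("top",a),("scene",b)):
    print(n,np.round(p["origin"]),np.round(p["orientation"],2).tolist(),p["K"][0][0])
    for q in["frame","square_tile_grip","spire_tile_grip","ball_tile_grip","strips_x","strips_y","spare_finial","dust_brush"]:
        r=bot.look_for(p,q); print(q,[(np.round(x["point"]).tolist(),round(x["confidence"],2),np.round(toplane(p,x["point"],50)).tolist()[:2]) for x in r[:4]])
print(bot.observe())
E
```

```text
top [ 368.   30. 1342.] [[-0.03, -0.99, 0.1], [-1.0, 0.03, -0.01], [0.01, -0.1, -0.99]] 448.05639540245926
frame [([307.0, 182.0], 0.76, [494.0, -144.0])]
square_tile_grip [([220.0, 199.0], 0.79, [451.0, 110.0]), ([319.0, 247.0], 0.77, [307.0, -171.0]), ([270.0, 172.0], 0.75, [528.0, -38.0]), ([196.0, 155.0], 0.72, [583.0, 175.0])]
spire_tile_grip [([277.0, 151.0], 0.63, [589.0, -59.0])]
ball_tile_grip [([332.0, 183.0], 0.64, [490.0, -216.0]), ([297.0, 160.0], 0.63, [560.0, -118.0])]
strips_x [([289.0, 192.0], 0.71, [466.0, -90.0])]
strips_y [([289.0, 192.0], 0.71, [466.0, -90.0])]
spare_finial [([244.0, 156.0], 0.67, [576.0, 36.0])]
dust_brush [([333.0, 181.0], 0.89, [496.0, -221.0])]
scene [1014. -574.  781.] [[0.76, 0.44, -0.48], [0.65, -0.51, 0.56], [0.0, -0.73, -0.68]] 388.75866484962853
frame [([209.0, 248.0], 0.57, [559.0, -177.0])]
square_tile_grip [([302.0, 187.0], 0.95, [603.0, 151.0]), ([232.0, 216.0], 0.87, [528.0, -63.0]), ([142.0, 212.0], 0.74, [340.0, -206.0]), ([251.0, 182.0], 0.58, [479.0, 72.0])]
spire_tile_grip [([252.0, 240.0], 0.6, [621.0, -90.0])]
ball_tile_grip
[... 412 characters left out ...]
989, -0.05295213]), 'qvel': array([-0.00129977, -0.00062399, -0.00195609, -0.00094597, -0.00056441,
        0.00026602, -0.00091557]), 'joint_efforts': array([ 4.25485405e-04, -8.64201164e+01,  6.79075252e-01, -4.35209048e+01,
        1.90712954e-02,  1.80092164e-03, -5.33045693e-05]), 'tool_pos': array([ 224.70194465, -583.18397682,  231.27540205]), 'eef_rot': array([[ 9.33111327e-01,  3.59587606e-01, -7.69512449e-05],
       [ 3.59587610e-01, -9.33111327e-01,  5.28206673e-05],
       [-5.28104209e-05, -7.69582772e-05, -9.99999996e-01]]), 'wrist_force': array([0.17573508, 0.54072544, 0.59471829]), 'torque': array([-0.00329764, -0.00533411,  0.02836621]), 'gripper_width': 1.0023856927056227}
```

View pics/scene.png

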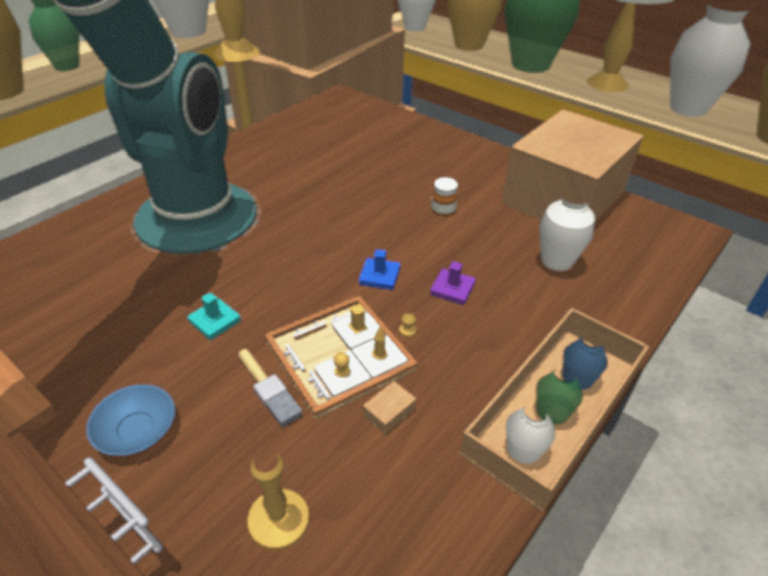

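```bash
python3 - <<'E'
import cv2
im=cv2.imread("pics/top.png")
cv2.imwrite("pics/topc.png",cv2.resize(im[165:390,315:540],None,fx=2.6,fy=2.6,interpolation=cv2.INTER_CUBIC))
E
```

```text
(no output)
```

View pics/topc.png

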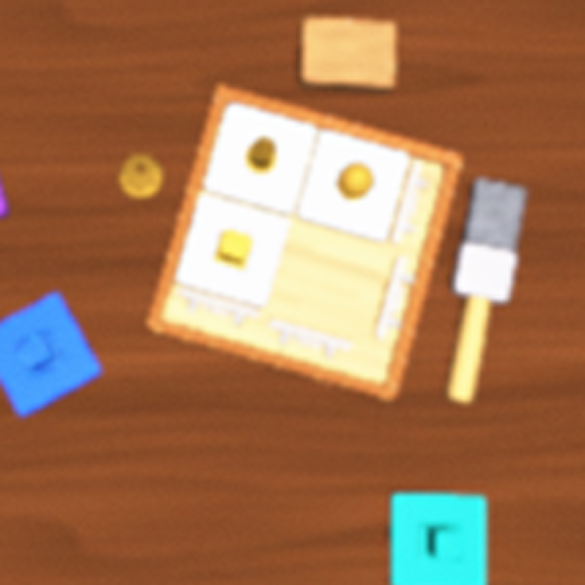

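The scene has four square-post candidates (scene px/1.5): blue (251,182), purple (302,187), turquoise (142,212), and the brass one on white marble (≈238,213), which in the top crop is at (235,248). Only the brass one fits. The spire is at crop (262,153), the ball at (355,180), and the empty place is at lower right. So the square tile is at (-37,+37) and must slide along -y, and the spire then slides along -x. The two pictures above already confirm this.

```bash
cat >> h.py <<'E'
def rotz(a): c,s=np.cos(a),np.sin(a); return np.array([[c,-s],[s,c]])
E
python3 - <<'E'
from h import *
from scipy.optimize import minimize
p=bot.camera("top"); im=cv2.cvtColor(p["pixels"],cv2.COLOR_RGB2HSV)
g=p["pixels"].astype(float)
# whiteness score: min channel brightness and low saturation
roi=np.zeros((384,512),bool); roi[110:260,210:360]=1
S=im[...,1];V=im[...,2]
white=(S<35)&(V>200)&roi
n,l,st,c=cv2.connectedComponentsWithStats(white.astype(np.uint8))
for i in range(1,n):
    if st[i,4]>30: print("white",st[i].tolist(),np.round(c[i]))
print(p["pixels"][172,262],p["pixels"][185,295],p["pixels"][222,281])
# frame outer: union of bright stuff connected inside tray vs. dark wood
bright=((V>185)&roi).astype(np.uint8)
n,l,st,c=cv2.connectedComponentsWithStats(bright); i=1+np.argmax(st[1:,4]); print(st[i])
ys,xs=np.nonzero(l==i); h=cv2.convexHull(np.c_[xs,ys].astype(np.float32))
P=np.array([toplane(p,q[0],18)[:2] for q in h],np.float32)
r=cv2.minAreaRect(P); print("outer rect",r)
# tile fit
W=(l==i)*np.clip((255-S.astype(float)*3)/255,0,1)*(V>200)
W=cv2.GaussianBlur(W.astype(np.float32),(0,0),1)
gx=np.linspace(-35,35,29); G=np.stack(np.meshgrid(gx,gx),-1).reshape(-1,2)
O=np.stack(np.meshgrid(np.linspace(-44,44,45),np.linspace(-44,44,45)),-1).reshape(-1,2)
O=O[np.max(abs(O),1)>36.5]
def samp(Q,z):
    uv=np.array([proj(p,[a,b,z]) for a,b in Q]).astype(np.float32)
    return cv2.remap(W,uv[None,:,0].copy(),uv[None,:,1].copy(),1).ravel()
T=[(-37,37),(37,37),(37,-37)]
B=np.stack(np.meshgrid(np.linspace(-80,80,81),np.linspace(-80,80,81)),-1).reshape(-1,2)
ins=np.zeros(len(B),bool)
for t in T: ins|=np.max(abs(B-t),1)<35
keep=(B[:,0]>-71)&(B[:,1]>-71); B=B[keep];ins=ins[keep]
def cost(v): 
    s=samp(B@rotz(v[2]).T+v[:2],22); return -(s[ins].mean()-s[~ins].mean())
R=r; best=None
for a0 in(np.radians(-14),np.radians(-17),np.radians(-11)):
    o=minimize(cost,[530,-85,a0],method="Nelder-Mead",options=dict(initial_simplex=[[530,-85,a0],[540,-85,a0],[530,-75,a0],[530,-85,a0+.05]],xatol=.05,fatol=1e-5))
    print(o.x[:2],np.degrees(o.x[2]),o.fun)
    if best is None or o.fun<best.fun:best=o
v=best.x
for q,m in(("square_tile_grip",(-37,37)),("spire_tile_grip",(37,37)),("ball_tile_grip",(37,-37))):
    X=rotz(v[2])@m+v[:2]; print(q,np.round(X,1),"px",np.round(proj(p,[*X,50]),1))
    for t in bot.trace(p,q):
        y,x=np.nonzero(t["pixels"]); print("  ",np.round(t["point"]),t["confidence"],len(x))
b=bot.camera("scene");save(b,"sc2.png",(170,190,290,280),6)
im2=cv2.imread("pics/sc2.png")
for m,z in[((-37,37),68),((37,37),90),((37,-37),64),((-74-28,74),18),((74,74),18),((74,-102),18),((-102,-102),18)]:
    u=(proj(b,[*(rotz(v[2])@m+v[:2]),z])-[170,190])*6; cv2.circle(im2,tuple(int(k) for k in u),4,(0,0,255),-1)
cv2.imwrite("pics/sc2.png",im2)
E
```

```text
white [255, 137, 64, 56, 1665] [282. 162.]
white [327, 172, 15, 15, 178] [334. 179.]
white [307, 176, 8, 21, 69] [310. 186.]
white [279, 192, 21, 9, 71] [289. 196.]
[253 253 253] [253 244 189] [142  78  42]
[ 248  132   81   80 4320]
outer rect ((531.058349609375, -93.58697509765625), (198.5298309326172, 198.03176879882812), 71.94522857666016)
[550.07032671 -82.87973937] -18.15473938571583 -0.514944314956665
[550.02536117 -82.90560219] -18.082775932752682 -0.5148155689239502
[549.98085185 -82.91890486] -18.12407202741162 -0.5149242877960205
square_tile_grip [526.4 -36.2] px [269.5 172.1]
   [220. 198.] 0.97 560
   [197. 157.] 0.89 529
   [323. 248.] 0.8 565
   [270. 172.] 0.68 511
spire_tile_grip [596.8 -59.3] px [276.5 148. ]
   [275. 151.] 0.86 546
ball_tile_grip [ 573.7 -129.6] px [300.9 155.1]
   [300. 158.] 0.65 568
```

View pics/sc2.png

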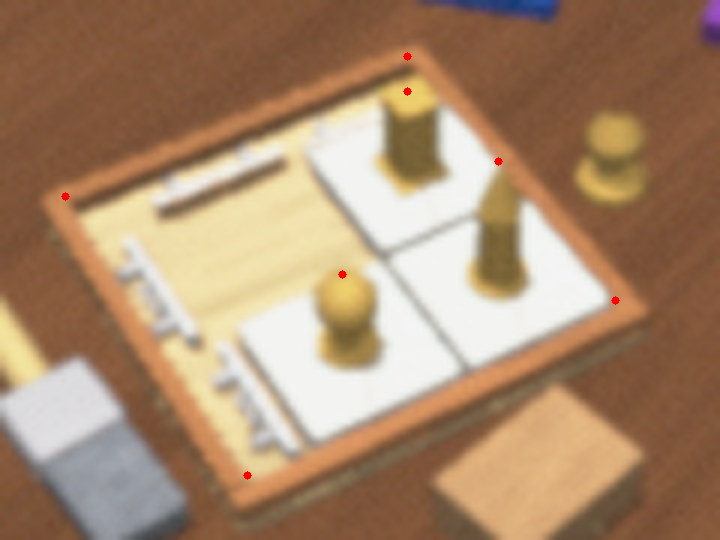

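The fit is consistent. Tile fit and frame rectangle both give a yaw of -18.1°, and the origins are about (550,-83) and (549,-85). In the enlarged crop, the overlaid dots land on the square post top (407,91), the spire tip (498,161) and the ball top (342,274). Moving now.

Request:
servo_tool(commands=[[0.024, -0.02, 0, 0, 0, 0, 0.6], [0.024, -0.02, 0, 0, 0, 0, 0.6], [0.024, -0.02, 0, 0, 0, 0, 0.6], [0.024, -0.02, 0, 0, 0, 0, 0.6], [0.024, -0.02, 0, 0, 0, 0, 0.6], [0.024, -0.02, 0, 0, 0, 0, 0.6], [0.024, -0.02, 0, 0, 0, 0, 0.6], [0.024, -0.02, 0, 0, 0, 0, 0.6], [0.024, -0.02, 0, 0, 0, 0, 0.6], [0.024, -0.02, 0, 0, 0, 0, 0.6]])

```text
time_s: 1.98
tool_pos: [377.3, -308.9, 231.5]
eef_rot: [[0.933, 0.359, 0.0], [0.359, -0.933, -0.0], [0.0, 0.0, -1.0]]
wrist_force: [0.8, -0.4, 0.3]
gripper_width: 0.6
```

Request:
servo_tool(commands=[[0.024, -0.02, 0, 0, 0, 0, 0.6], [0.024, -0.02, 0, 0, 0, 0, 0.6], [0.024, -0.02, 0, 0, 0, 0, 0.6], [0.024, -0.02, 0, 0, 0, 0, 0.6], [0.024, -0.02, 0, 0, 0, 0, 0.6], [0.024, -0.02, 0, 0, 0, 0, 0.6], [0.024, -0.02, 0, 0, 0, 0, 0.6], [0.024, -0.02, 0, 0, 0, 0, 0.6], [0.024, -0.02, 0, 0, 0, 0, 0.6], [0.024, -0.02, 0, 0, 0, 0, 0.6]])

```text
time_s: 2.82
tool_pos: [529.4, -35.9, 231.5]
eef_rot: [[0.933, 0.359, 0.0], [0.359, -0.933, -0.0], [0.0, 0.0, -1.0]]
wrist_force: [-0.3, -0.4, 0.7]
gripper_width: 0.601
```

Request:
servo_tool(commands=[[0, 0, 0, 0, 0, 6.5, 0.6], [0, 0, 0, 0, 0, 6.5, 0.6], [0, 0, 0, 0, 0, 6.5, 0.6], [0, 0, 0, 0, 0, 6.5, 0.6], [0, 0, 0, 0, 0, 6.5, 0.6], [0, 0, 0, 0, 0, 6.7, 0.6], [0, 0, 0.02, 0, 0, 0, 0.6], [0, 0, 0.02, 0, 0, 0, 0.6], [0, 0, 0.02, 0, 0, 0, 0.6], [0, 0, 0, 0, 0, 0, 0.6]])

```text
time_s: 3.65
tool_pos: [527.1, -37.4, 168.2]
eef_rot: [[0.95, -0.311, -0.005], [-0.311, -0.95, 0.0], [-0.005, 0.001, -1.0]]
wrist_force: [-0.1, -0.6, -0.9]
gripper_width: 0.599
```

Request:
servo_tool(commands=[[0, 0, 0.02, 0, 0, 0, 0.6], [0, 0, 0.02, 0, 0, 0, 0.6], [0, 0, 0.02, 0, 0, 0, 0.6], [0, 0, 0.018, 0, 0, 0, 0.6], [0, 0, 0, 0, 0, 0, 0.6], [0, 0, 0, 0, 0, 0, 0.6], [0, 0, 0, 0, 0, 0, 0.6], [0, 0, 0, 0, 0, 0, 0.6], [0, 0, 0, 0, 0, 0, 0.6], [0, 0, 0, 0, 0, 0, 0.6]])

```text
time_s: 4.48
tool_pos: [529.2, -37.4, 94.1]
eef_rot: [[0.95, -0.311, 0.001], [-0.311, -0.95, -0.0], [0.001, -0.0, -1.0]]
wrist_force: [0.0, -0.2, 0.0]
gripper_width: 0.602
```

```bash
python3 - <<'E'
from h import *
b=bot.camera("scene");save(b,"sc3.png",(170,150,290,280),4.5)
o=bot.observe();print(o["tool_pos"],o["wrist_force"],proj(b,o["tool_pos"]))
E
```

```text
[529.06454129 -37.42561555  93.90132335] [ 0.31082163  0.71335992 -0.29727008] [238.29901431 198.80006902]
```

View pics/sc3.png

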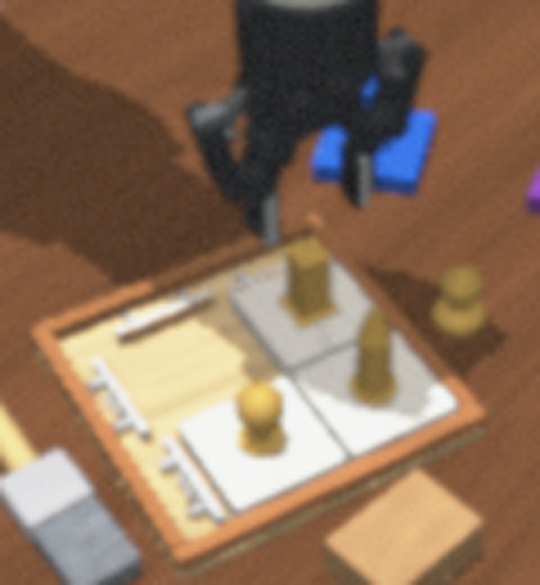

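The open jaws (pixels (268,240) and (362,205)) straddle the square post (308,250) and are aligned with it. Descending now, then closing.

Request:
servo_tool(commands=[[-0.0025, 0, 0.01, 0, 0, 0, 0.6], [0, 0, 0.01, 0, 0, 0, 0.6], [0, 0, 0.01, 0, 0, 0, 0.6], [0, 0, 0.01, 0, 0, 0, 0.6], [0, 0, 0.01, 0, 0, 0, 0.6], [0, 0, 0.008, 0, 0, 0, 0.6], [0, 0, 0, 0, 0, 0, 0.6], [0, 0, 0, 0, 0, 0, 0.6], [0, 0, 0, 0, 0, 0, 0.6], [0, 0, 0, 0, 0, 0, 0.6]])

```text
time_s: 5.37
tool_pos: [526.7, -36.6, 35.7]
eef_rot: [[0.95, -0.311, 0.001], [-0.311, -0.95, 0.0], [0.001, -0.0, -1.0]]
wrist_force: [-0.2, 0.1, -0.3]
gripper_width: 0.601
```

Request:
servo_tool(commands=[[0, 0, 0, 0, 0, 0, 0.45], [0, 0, 0, 0, 0, 0, 0.38], [0, 0, 0, 0, 0, 0, 0.33], [0, 0, 0, 0, 0, 0, 0.3], [0, 0, 0, 0, 0, 0, 0.27], [0, 0, 0, 0, 0, 0, 0.24], [0, 0, 0, 0, 0, 0, 0.2], [0, 0, 0, 0, 0, 0, 0.1], [0, 0, 0, 0, 0, 0, 0], [0, 0, 0, 0, 0, 0, 0]])

```text
time_s: 6.2
tool_pos: [526.5, -36.5, 35.5]
eef_rot: [[0.95, -0.311, 0.0], [-0.311, -0.95, 0.0], [0.0, -0.0, -1.0]]
wrist_force: [-1.4, 0.4, 6.0]
gripper_width: 0.224
```

Request:
servo_tool(commands=[[0, 0.003, 0, 0, 0, 0, 0], [0.001, 0.006, 0, 0, 0, 0, 0], [0, 0.008, 0, 0, 0, 0, 0], [0, 0.008, 0, 0, 0, 0, 0], [0, 0.008, 0, 0, 0, 0, 0], [0, 0.008, 0, 0, 0, 0, 0], [0, 0.008, 0, 0, 0, 0, 0], [0, 0.008, 0, 0, 0, 0, 0], [0, 0.006, 0, 0, 0, 0, 0], [0, 0.003, 0, 0, 0, 0, 0]])

```text
time_s: 7.03
tool_pos: [506.6, -101.1, 35.5]
eef_rot: [[0.95, -0.312, 0.0], [-0.312, -0.95, -0.0], [0.0, 0.0, -1.0]]
wrist_force: [1.3, 3.1, 6.1]
gripper_width: 0.226
```

```bash
cat > st.py <<'E'
from h import *
import sys
o=bot.observe();a=np.radians(-18.1);R=rotz(a);f=R.T@o["wrist_force"][:2]
print(o["time_s"],"framepos",np.round(R.T@(o["tool_pos"][:2]-[550,-83]),2),"z",round(o["tool_pos"][2],1),"F frame",np.round(f,2),"Fz",round(o["wrist_force"][2],2))
E
python3 st.py
```

```text
7.0333 framepos [-35.61 -30.71] z 35.5 F frame [0.32 3.38] Fz 6.13
```

Request:
servo_tool(commands=[[0, 0.002, 0, 0, 0, 0, 0], [0, 0.001, 0, 0, 0, 0, 0], [0, 0.001, 0, 0, 0, 0, 0], [0, 0.001, 0, 0, 0, 0, 0], [0, 0.001, 0, 0, 0, 0, 0], [0, 0.001, 0, 0, 0, 0, 0], [0, 0.001, 0, 0, 0, 0, 0], [0, 0, 0, 0, 0, 0, 0], [0, 0, 0, 0, 0, 0, 0], [0, 0, 0, 0, 0, 0, 0]])

```text
time_s: 7.87
tool_pos: [504.3, -108.1, 35.5]
eef_rot: [[0.95, -0.312, 0.0], [-0.312, -0.95, -0.0], [0.0, 0.0, -1.0]]
wrist_force: [-0.2, 1.6, 5.9]
gripper_width: 0.221
```

```bash
python3 st.py
```

```text
7.8667 framepos [-35.66 -38.08] z 35.5 F frame [-0.69  1.45] Fz 5.89
```

Request:
servo_tool(commands=[[0, 0.0005, 0, 0, 0, 0, 0], [0, 0.0005, 0, 0, 0, 0, 0], [0, 0.0005, 0, 0, 0, 0, 0], [0, 0.0005, 0, 0, 0, 0, 0], [0, 0.0005, 0, 0, 0, 0, 0], [0, 0, 0, 0, 0, 0, 0], [0, 0, 0, 0, 0, 0, 0], [0, 0, 0, 0, 0, 0, 0], [0, 0, 0, 0, 0, 0, 0], [0, 0, 0, 0, 0, 0, 0]])

```text
time_s: 8.7
tool_pos: [503.5, -110.4, 35.5]
eef_rot: [[0.95, -0.312, 0.0], [-0.312, -0.95, -0.0], [0.0, -0.0, -1.0]]
wrist_force: [1.1, 2.5, 6.4]
gripper_width: 0.226
```

```bash
python3 st.py
```

```text
8.7 framepos [-35.68 -40.44] z 35.5 F frame [0.27 2.72] Fz 6.39
```

Request:
servo_tool(commands=[[0, 0.0005, 0, 0, 0, 0, 0], [0, 0.0005, 0, 0, 0, 0, 0], [0, 0.0005, 0, 0, 0, 0, 0], [0, 0.0005, 0, 0, 0, 0, 0], [0, 0.0005, 0, 0, 0, 0, 0], [0, 0, 0, 0, 0, 0, 0], [0, 0, 0, 0, 0, 0, 0], [0, 0, 0, 0, 0, 0, 0], [0, 0, 0, 0, 0, 0, 0], [0, 0, 0, 0, 0, 0, 0]])

```text
time_s: 9.53
tool_pos: [502.7, -112.7, 35.5]
eef_rot: [[0.95, -0.312, 0.0], [-0.312, -0.95, -0.0], [0.0, -0.0, -1.0]]
wrist_force: [0.3, 2.2, 5.6]
gripper_width: 0.23
```

```bash
python3 st.py
```

```text
9.5333 framepos [-35.69 -42.94] z 35.5 F frame [-0.4   2.21] Fz 5.57
```

Request:
servo_tool(commands=[[0, 0.0005, 0, 0, 0, 0, 0], [0, 0.0005, 0, 0, 0, 0, 0], [0, 0.0005, 0, 0, 0, 0, 0], [0, 0.0005, 0, 0, 0, 0, 0], [0, 0.0005, 0, 0, 0, 0, 0], [0, 0, 0, 0, 0, 0, 0], [0, 0, 0, 0, 0, 0, 0], [0, 0, 0, 0, 0, 0, 0], [0, 0, 0, 0, 0, 0, 0], [0, 0, 0, 0, 0, 0, 0]])

```text
time_s: 10.37
tool_pos: [501.9, -115.1, 35.4]
eef_rot: [[0.95, -0.312, 0.0], [-0.312, -0.95, -0.0], [0.0, 0.0, -1.0]]
wrist_force: [1.3, 1.8, 6.3]
gripper_width: 0.226
```

```bash
python3 st.py
```

```text
10.3667 framepos [-35.72 -45.46] z 35.4 F frame [0.64 2.15] Fz 6.31
```

Request:
servo_tool(commands=[[0, 0.0005, 0, 0, 0, 0, 0], [0, 0.0005, 0, 0, 0, 0, 0], [0, 0.0005, 0, 0, 0, 0, 0], [0, 0.0005, 0, 0, 0, 0, 0], [0, 0.0005, 0, 0, 0, 0, 0], [0, 0, 0, 0, 0, 0, 0], [0, 0, 0, 0, 0, 0, 0], [0, 0, 0, 0, 0, 0, 0], [0, 0, 0, 0, 0, 0, 0], [0, 0, 0, 0, 0, 0, 0]])

```text
time_s: 11.2
tool_pos: [501.1, -117.5, 35.4]
eef_rot: [[0.95, -0.312, 0.0], [-0.312, -0.95, -0.0], [0.0, -0.0, -1.0]]
wrist_force: [0.9, 3.2, 5.0]
gripper_width: 0.226
```

```bash
python3 st.py
```

```text
11.2 framepos [-35.74 -47.93] z 35.4 F frame [-0.12  3.37] Fz 5.04
```

Request:
servo_tool(commands=[[0, 0.0005, 0, 0, 0, 0, 0], [0, 0.0005, 0, 0, 0, 0, 0], [0, 0.0005, 0, 0, 0, 0, 0], [0, 0, 0, 0, 0, 0, 0], [0, 0, 0, 0, 0, 0, 0], [0, 0, 0, 0, 0, 0, 0], [0, 0, 0, 0, 0, 0, 0], [0, 0, 0, 0, 0, 0, 0], [0, 0, 0, 0, 0, 0, 0], [0, 0, 0, 0, 0, 0, 0]])

```text
time_s: 12.03
tool_pos: [500.7, -118.9, 35.4]
eef_rot: [[0.95, -0.312, 0.0], [-0.312, -0.95, -0.0], [0.0, -0.0, -1.0]]
wrist_force: [0.4, 2.5, 6.2]
gripper_width: 0.227
```

```bash
python3 st.py
```

```text
12.0333 framepos [-35.7  -49.41] z 35.4 F frame [-0.4   2.47] Fz 6.25
```

Request:
servo_tool(commands=[[0, 0.0005, 0, 0, 0, 0, 0], [0, 0.0005, 0, 0, 0, 0, 0], [0, 0.0005, 0, 0, 0, 0, 0], [0, 0.0005, 0, 0, 0, 0, 0], [0, 0.0005, 0, 0, 0, 0, 0], [0, 0, 0, 0, 0, 0, 0], [0, 0, 0, 0, 0, 0, 0], [0, 0, 0, 0, 0, 0, 0], [0, 0, 0, 0, 0, 0, 0], [0, 0, 0, 0, 0, 0, 0]])

```text
time_s: 12.87
tool_pos: [500.2, -120.5, 35.5]
eef_rot: [[0.95, -0.311, 0.001], [-0.311, -0.95, 0.001], [0.001, -0.001, -1.0]]
wrist_force: [1.8, 6.8, 5.3]
gripper_width: 0.222
```

```bash
python3 st.py
```

```text
12.8667 framepos [-35.74 -51.1 ] z 35.5 F frame [-0.42  7.06] Fz 5.32
```

Request:
servo_tool(commands=[[0, 0.0005, 0, 0, 0, 0, 0], [0, 0.0005, 0, 0, 0, 0, 0], [0, 0, 0, 0, 0, 0, 0], [0, 0, 0, 0, 0, 0, 0], [0, 0, 0, 0, 0, 0, 0], [0, 0, 0, 0, 0, 0, 0], [0, 0, 0, 0, 0, 0, 0], [0, 0, 0, 0, 0, 0, 0], [0, 0, 0, 0, 0, 0, 0], [0, 0, 0, 0, 0, 0, 0]])

```text
time_s: 13.7
tool_pos: [500.0, -121.0, 35.5]
eef_rot: [[0.951, -0.311, 0.001], [-0.311, -0.951, 0.001], [0.001, -0.001, -1.0]]
wrist_force: [2.3, 9.5, 7.5]
gripper_width: 0.223
```

```bash
python3 st.py
```

```text
13.7 framepos [-35.69 -51.65] z 35.5 F frame [-0.72  9.74] Fz 7.52
```

Request:
servo_tool(commands=[[0, 0.0005, 0, 0, 0, 0, 0], [0, 0.0005, 0, 0, 0, 0, 0], [0, 0, 0, 0, 0, 0, 0], [0, 0, 0, 0, 0, 0, 0], [0, 0, 0, 0, 0, 0, 0], [0, 0, 0, 0, 0, 0, 0], [0, 0, 0, 0, 0, 0, 0], [0, 0, 0, 0, 0, 0, 0], [0, 0, 0, 0, 0, 0, 0], [0, 0, 0, 0, 0, 0, 0]])

```text
time_s: 14.53
tool_pos: [499.8, -121.5, 35.5]
eef_rot: [[0.951, -0.31, 0.001], [-0.31, -0.951, 0.001], [0.001, -0.002, -1.0]]
wrist_force: [3.1, 11.4, 6.4]
gripper_width: 0.221
```

```bash
python3 st.py
```

```text
14.5333 framepos [-35.7  -52.21] z 35.5 F frame [-0.63 11.8 ] Fz 6.38
```

Request:
servo_tool(commands=[[0, 0, 0, 0, 0, 0, 0], [0, 0, 0, 0, 0, 0, 0], [0, 0, 0, 0, 0, 0, 0], [0, 0, 0, 0, 0, 0, 0], [0, 0, 0, 0, 0, 0, 0], [0, 0, 0, 0, 0, 0, 0], [0, -0.0005, 0, 0, 0, 0, 0], [0, -0.0005, 0, 0, 0, 0, 0], [0, -0.0005, 0, 0, 0, 0, 0], [0, -0.0005, 0, 0, 0, 0, 0]])

```text
time_s: 15.37
tool_pos: [500.1, -120.8, 35.4]
eef_rot: [[0.95, -0.311, 0.001], [-0.311, -0.95, 0.0], [0.0, -0.0, -1.0]]
wrist_force: [1.6, 4.0, 6.1]
gripper_width: 0.224
```

```bash
python3 st.py
```

```text
15.3667 framepos [-35.72 -51.45] z 35.4 F frame [0.24 4.26] Fz 6.14
```

Request:
servo_tool(commands=[[0, 0, 0, 0, 0, 0, 0.25], [0, 0, 0, 0, 0, 0, 0.3], [0, 0, 0, 0, 0, 0, 0.4], [0, 0, 0, 0, 0, 0, 0.5], [0, 0, 0, 0, 0, 0, 0.6], [0, 0, 0, 0, 0, 0, 0.6], [0, 0, -0.01, 0, 0, 0, 0.6], [0, 0, -0.02, 0, 0, 0, 0.6], [0, 0, -0.03, 0, 0, 0, 0.6], [0, 0, -0.03, 0, 0, 0, 0.6]])

```text
time_s: 16.2
tool_pos: [499.4, -120.2, 126.6]
eef_rot: [[0.95, -0.311, -0.001], [-0.311, -0.95, 0.001], [-0.001, -0.0, -1.0]]
wrist_force: [0.7, -0.2, 1.1]
gripper_width: 0.6
```

```bash
python3 st.py
```

```text
16.2 framepos [-36.5  -51.11] z 126.6 F frame [0.69 0.01] Fz 1.11
```

Request:
servo_tool(commands=[[0.0147, -0.0176, 0, 0, 0, 0, 0.6], [0.0147, -0.0176, 0, 0, 0, 0, 0.6], [0.0147, -0.0176, 0, 0, 0, 0, 0.6], [0.0147, -0.0176, 0, 0, 0, 0, 0.6], [0.0147, -0.0176, 0, 0, 0, 0, 0.6], [0, 0, 0, 0, 0, -6, 0.6], [0, 0, 0, 0, 0, -6, 0.6], [0, 0, 0, 0, 0, -6, 0.6], [0, 0, 0, 0, 0, -6, 0.6], [0, 0, 0, 0, 0, -6, 0.6]])

```text
time_s: 17.03
tool_pos: [597.2, -59.7, 126.0]
eef_rot: [[0.977, 0.211, 0.0], [0.211, -0.977, -0.0], [0.0, 0.0, -1.0]]
wrist_force: [-0.1, 0.3, -0.4]
gripper_width: 0.603
```

Request:
servo_tool(commands=[[0, 0, 0, 0, 0, -6, 0.6], [0, 0, 0, 0, 0, -6, 0.6], [0, 0, 0, 0, 0, -6, 0.6], [0, 0, 0, 0, 0, -6, 0.6], [0, 0, 0, 0, 0, -6, 0.6], [0, 0, 0, 0, 0, -6, 0.6], [0, 0, 0, 0, 0, -6, 0.6], [0, 0, 0, 0, 0, -6, 0.6], [0, 0, 0, 0, 0, -6, 0.6], [0, 0, 0, 0, 0, -6, 0.6]])

```text
time_s: 17.87
tool_pos: [597.1, -59.9, 126.0]
eef_rot: [[0.306, 0.952, 0.0], [0.952, -0.306, -0.0], [-0.0, 0.0, -1.0]]
wrist_force: [0.5, -0.8, 0.0]
gripper_width: 0.598
```

```bash
python3 - <<'E'
from h import *
b=bot.camera("scene");save(b,"sc4.png",(170,150,290,280),4.5)
E
python3 st.py
```

```text
17.9167 framepos [37.68 36.42] z 125.9 F frame [-0.29 -0.62] Fz -0.54
```

View pics/sc4.png

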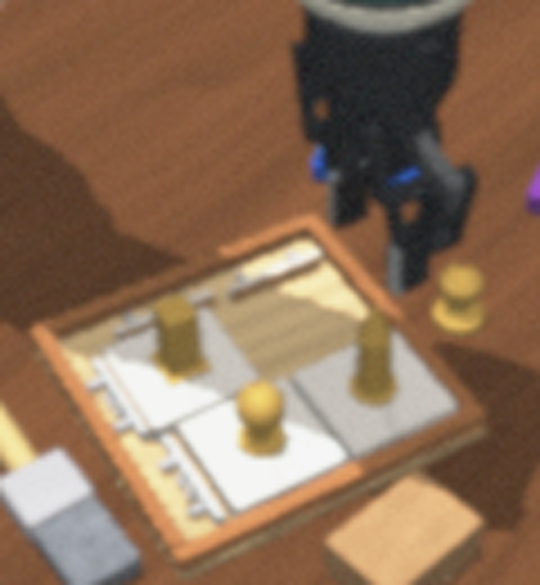

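The square tile lies home against its strip (finial at (178,335)) and the ball tile hasn't moved. The jaws ((340,215) and (400,285)) sit above the spire (373,345). Descending.

Request:
servo_tool(commands=[[0.0006, -0.0007, 0.01, 0, 0, 0, 0.6], [0, 0, 0.01, 0, 0, 0, 0.6], [0, 0, 0.01, 0, 0, 0, 0.6], [0, 0, 0.01, 0, 0, 0, 0.6], [0, 0, 0.01, 0, 0, 0, 0.6], [0, 0, 0.01, 0, 0, 0, 0.6], [0, 0, 0.01, 0, 0, 0, 0.6], [0, 0, 0.01, 0, 0, 0, 0.6], [0, 0, 0.01, 0, 0, 0, 0.6], [0, 0, 0, 0, 0, 0, 0.6]])

```text
time_s: 18.75
tool_pos: [595.7, -58.9, 33.1]
eef_rot: [[0.311, 0.95, -0.002], [0.95, -0.311, 0.0], [-0.0, -0.002, -1.0]]
wrist_force: [-0.4, 0.1, -0.3]
gripper_width: 0.599
```

Request:
servo_tool(commands=[[0, 0, 0, 0, 0, 0, 0.45], [0, 0, 0, 0, 0, 0, 0.38], [0, 0, 0, 0, 0, 0, 0.33], [0, 0, 0, 0, 0, 0, 0.3], [0, 0, 0, 0, 0, 0, 0.27], [0, 0, 0, 0, 0, 0, 0.24], [0, 0, 0, 0, 0, 0, 0.2], [0, 0, 0, 0, 0, 0, 0.1], [0, 0, 0, 0, 0, 0, 0], [0, 0, 0, 0, 0, 0, 0]])

```text
time_s: 19.58
tool_pos: [597.0, -59.1, 35.8]
eef_rot: [[0.311, 0.95, 0.001], [0.95, -0.311, -0.0], [-0.0, 0.001, -1.0]]
wrist_force: [-1.2, -0.6, 7.2]
gripper_width: 0.217
```

```bash
python3 st.py
```

```text
19.5833 framepos [37.28 37.38] z 35.8 F frame [-0.92 -0.98] Fz 7.19
```

Request:
servo_tool(commands=[[0, -0.003, 0, 0, 0, 0, 0], [-0.001, -0.006, 0, 0, 0, 0, 0], [0, -0.008, 0, 0, 0, 0, 0], [0, -0.008, 0, 0, 0, 0, 0], [0, -0.008, 0, 0, 0, 0, 0], [0, -0.008, 0, 0, 0, 0, 0], [0, -0.008, 0, 0, 0, 0, 0], [0, -0.008, 0, 0, 0, 0, 0], [0, -0.006, 0, 0, 0, 0, 0], [0, -0.003, 0, 0, 0, 0, 0]])

```text
time_s: 20.42
tool_pos: [533.4, -39.1, 35.8]
eef_rot: [[0.311, 0.95, 0.001], [0.95, -0.311, -0.0], [0.0, 0.001, -1.0]]
wrist_force: [2.7, -0.3, 4.7]
gripper_width: 0.215
```

```bash
python3 st.py
```

```text
20.4167 framepos [-29.42  36.55] z 35.8 F frame [2.62 0.53] Fz 4.7
```

Request:
servo_tool(commands=[[0, -0.002, 0, 0, 0, 0, 0], [0, -0.001, 0, 0, 0, 0, 0], [0, -0.001, 0, 0, 0, 0, 0], [0, -0.001, 0, 0, 0, 0, 0], [0, -0.001, 0, 0, 0, 0, 0], [0, -0.001, 0, 0, 0, 0, 0], [0, -0.001, 0, 0, 0, 0, 0], [0, 0, 0, 0, 0, 0, 0], [0, 0, 0, 0, 0, 0, 0], [0, 0, 0, 0, 0, 0, 0]])

```text
time_s: 21.25
tool_pos: [526.3, -36.8, 35.8]
eef_rot: [[0.311, 0.95, 0.001], [0.95, -0.311, -0.0], [0.0, 0.001, -1.0]]
wrist_force: [1.4, -0.8, 8.9]
gripper_width: 0.217
```

```bash
python3 st.py
```

```text
21.25 framepos [-36.89  36.52] z 35.8 F frame [ 1.57 -0.35] Fz 8.91
```

Request:
servo_tool(commands=[[0, -0.0005, 0, 0, 0, 0, 0], [0, -0.0005, 0, 0, 0, 0, 0], [0, -0.0005, 0, 0, 0, 0, 0], [0, -0.0005, 0, 0, 0, 0, 0], [0, -0.0005, 0, 0, 0, 0, 0], [0, 0, 0, 0, 0, 0, 0], [0, 0, 0, 0, 0, 0, 0], [0, 0, 0, 0, 0, 0, 0], [0, 0, 0, 0, 0, 0, 0], [0, 0, 0, 0, 0, 0, 0]])

```text
time_s: 22.08
tool_pos: [524.1, -36.1, 35.8]
eef_rot: [[0.311, 0.95, 0.002], [0.95, -0.311, -0.0], [0.0, 0.002, -1.0]]
wrist_force: [2.4, -1.9, 6.5]
gripper_width: 0.213
```

```bash
python3 st.py
```

```text
22.0833 framepos [-39.16  36.51] z 35.8 F frame [ 2.89 -1.09] Fz 6.49
```

Request:
servo_tool(commands=[[0, -0.0005, 0, 0, 0, 0, 0], [0, -0.0005, 0, 0, 0, 0, 0], [0, -0.0005, 0, 0, 0, 0, 0], [0, 0, 0, 0, 0, 0, 0], [0, 0, 0, 0, 0, 0, 0], [0, 0, 0, 0, 0, 0, 0], [0, 0, 0, 0, 0, 0, 0], [0, 0, 0, 0, 0, 0, 0], [0, 0, 0, 0, 0, 0, 0], [0, 0, 0, 0, 0, 0, 0]])

```text
time_s: 22.92
tool_pos: [523.2, -35.8, 35.9]
eef_rot: [[0.311, 0.95, 0.002], [0.95, -0.311, -0.0], [0.001, 0.002, -1.0]]
wrist_force: [6.7, -2.1, 3.4]
gripper_width: 0.213
```

```bash
python3 st.py
```

```text
22.9167 framepos [-40.13  36.51] z 35.9 F frame [7.   0.11] Fz 3.4
```

Request:
servo_tool(commands=[[0, -0.0005, 0, 0, 0, 0, 0], [0, -0.0005, 0, 0, 0, 0, 0], [0, -0.0005, 0, 0, 0, 0, 0], [0, 0, 0, 0, 0, 0, 0], [0, 0, 0, 0, 0, 0, 0], [0, 0, 0, 0, 0, 0, 0], [0, 0, 0, 0, 0, 0, 0], [0, 0, 0, 0, 0, 0, 0], [0, 0, 0, 0, 0, 0, 0], [0, 0, 0, 0, 0, 0, 0]])

```text
time_s: 23.75
tool_pos: [522.3, -35.5, 36.0]
eef_rot: [[0.311, 0.95, 0.004], [0.95, -0.311, -0.0], [0.001, 0.003, -1.0]]
wrist_force: [8.9, -3.3, 1.1]
gripper_width: 0.219
```

```bash
python3 st.py
```

```text
23.75 framepos [-41.07  36.53] z 36.0 F frame [ 9.48 -0.34] Fz 1.14
```

Request:
servo_tool(commands=[[0, -0.0005, 0.0003, 0.1, 0, 0, 0], [0, -0.0005, 0.0002, 0.1, 0, 0, 0], [0, 0, 0, 0, 0, 0, 0], [0, 0, 0, 0, 0, 0, 0], [0, 0, 0, 0, 0, 0, 0], [0, 0, 0, 0, 0, 0, 0], [0, 0, 0, 0, 0, 0, 0], [0, 0, 0, 0, 0, 0, 0], [0, 0, 0, 0, 0, 0, 0], [0, 0, 0, 0, 0, 0, 0]])

```text
time_s: 24.58
tool_pos: [522.1, -35.5, 35.9]
eef_rot: [[0.312, 0.95, 0.002], [0.95, -0.312, 0.001], [0.001, 0.002, -1.0]]
wrist_force: [12.2, -4.6, 5.8]
gripper_width: 0.217
```

```bash
python3 st.py
```

```text
24.5833 framepos [-41.25  36.53] z 35.9 F frame [13.06 -0.62] Fz 5.76
```

Request:
servo_tool(commands=[[0, 0, 0, 0, 0, 0, 0], [0, 0, 0, 0, 0, 0, 0], [0, 0, 0, 0, 0, 0, 0], [0, 0, 0, 0, 0, 0, 0], [0, 0, 0, 0, 0, 0, 0], [0, 0.0002, 0, 0, 0, 0, 0], [0, 0.0005, 0, 0, 0, 0, 0], [0, 0.0005, 0, -0.1, 0, 0, 0], [0, 0.0005, 0, -0.1, 0, 0, 0], [0, 0.0005, 0, 0, 0, 0, 0]])

```text
time_s: 25.42
tool_pos: [522.8, -35.6, 35.7]
eef_rot: [[0.311, 0.95, 0.002], [0.95, -0.311, -0.0], [0.0, 0.002, -1.0]]
wrist_force: [1.3, -1.9, 15.3]
gripper_width: 0.214
```

```bash
python3 st.py
```

```text
25.4167 framepos [-40.55  36.56] z 35.7 F frame [ 1.78 -1.38] Fz 15.3
```

Request:
servo_tool(commands=[[0, 0, 0, 0, 0, 0, 0.25], [0, 0, 0, 0, 0, 0, 0.3], [0, 0, 0, 0, 0, 0, 0.4], [0, 0, 0, 0, 0, 0, 0.5], [0, 0, 0, 0, 0, 0, 0.6], [0, 0, 0, 0, 0, 0, 0.6], [0, 0, -0.01, 0, 0, 0, 0.6], [0, 0, -0.02, 0, 0, 0, 0.6], [0, 0, -0.03, 0, 0, 0, 0.6], [0, 0, -0.03, 0, 0, 0, 0.6]])

```text
time_s: 26.25
tool_pos: [521.4, -35.1, 126.1]
eef_rot: [[0.31, 0.951, -0.001], [0.951, -0.31, 0.001], [0.0, -0.002, -1.0]]
wrist_force: [-0.4, -0.3, -0.7]
gripper_width: 0.6
```

Request:
servo_tool(commands=[[0, 0, -0.03, 0, 0, 0, 0.6], [0, 0, -0.03, 0, 0, 0, 0.6], [0, 0, -0.03, 0, 0, 0, 0.6], [0, 0, -0.03, 0, 0, 0, 0.6], [0, -0.03, -0.01, 0, 0, 0, 0.6], [0, -0.03, 0, 0, 0, 0, 0.6], [0, -0.03, 0, 0, 0, 0, 0.6], [0, 0, 0, 0, 0, 0, 0.6], [0, 0, 0, 0, 0, 0, 0.6], [0, 0, 0, 0, 0, 0, 0.6]])

```text
time_s: 27.08
tool_pos: [436.8, -7.7, 255.4]
eef_rot: [[0.311, 0.95, 0.001], [0.95, -0.311, -0.001], [-0.0, 0.001, -1.0]]
wrist_force: [1.4, -0.8, -0.3]
gripper_width: 0.598
```

```bash
python3 - <<'E'
from h import *
b=bot.camera("scene");save(b,"sc5.png",(150,170,290,280),5)
E
python3 st.py
```

```text
27.1333 framepos [-130.84   36.46] z 255.2 F frame [ 0.46 -0.52] Fz 0.11
```

View pics/sc5.png

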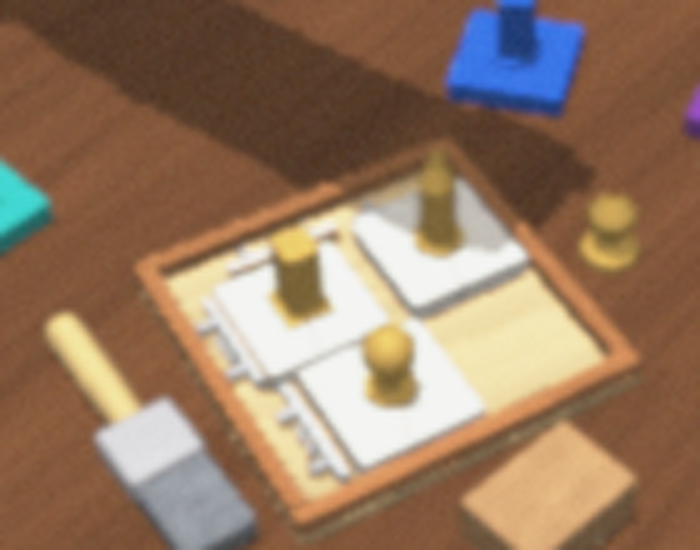

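Final picture: the square tile is home against its strip (finial (297,275)), and the spire tile lies flat in the square's old place (finial (437,210)). The spire's old corner is empty, and the ball (388,365), loose finial, brush and box are where they were. Handing in.

```bash
python3 -c "
from plant import bot
print(bot.hand_in())"
```

```text
the job is handed in; nothing more can be done
None
```

Both tiles are in their new places and the job is handed in; the clock read about 27 s of the 70 s allowed.

- **Square tile:** I slid it about 86 mm along -y until it met its strip, then pressed. The wrist read 11.8 N, of which I put about 2 N down to friction, leaving roughly 10 N on the strip. I held it for over half a second, eased off and let go.
- **Spire tile:** I slid it about 77 mm along -x into the place the square left and pressed it the same way. The wrist read 13.1 N, roughly 11 N on the strip, again held for over half a second. The highest reading across both presses was 13.1 N. I only read the force at the end of each move and camera call, so the 20 N limit was checked at those moments, not continuously.

**Last checks:** the final picture shows the square tile against its strip, the spire tile flat in the square's old place, and the spire's old corner empty. The ball tile, spare finial, brush and box look undisturbed. The gripper is open and clear at 255 mm above the counter.

**Less certain:**
- **Spire's strip:** it was hidden in the final picture, so that contact rests on the force and position readings.
- **Slight tilt:** the tool tilted about 0.2° during the spire press. I corrected part of it before the hold.
- **Downward force:** it reached about 15 N while I eased off the spire.

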